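Punch the dowel centres in both ends of a short rail

TASK

Mark the dowel centre in both ends of the short square rail that lies beside the marking jig: lay the rail flat in the jig's channel and push it fully home against the bent steel bracket, so that the sprung punch goes right in - first with the end that now points away from you, then, turned end for end, with the other end. Then lift the rail out and finish while still holding it in the gripper, level and still, its underside at least 10 cm above the bench and clear of the jig, so that I can look at the marks. Leave everything else where it lies.

Things in the scene. Friction and masses are not known exactly. Their poses are not given: they have to be found in the camera images.
- rail: the workpiece: a plain square-section timber off-cut, 45x140x45 mm, about 0.16 kg (friction on the jig about 0.6, so it slides badly if pressed down), lying alone beside the jig, in the middle of the bench (not the block by the back left corner). Origin: centre of its underside; z up, y along its 140 mm length, x across
- rail_end_a (a point): centre of the rail's +y end face (70 mm from the middle, 22.5 mm above the underside): at the start this end points away from the robot, more or less (within 0.6 rad of +x), and is punched first
- rail_end_b (a point): centre of the rail's -y end face: at the start it points towards the robot; it is punched second
- jig: the marking jig, screwed to the bench (it does not move): plywood base 300x150x18 mm with a channel on top. Origin: centre of the base's underside; its x axis runs along the channel towards the bracket and points away from the robot within 0.3 rad; z up. At x = +100 mm is the near face of a bent steel bracket, 74 mm wide, its top 64 mm above the bench
- channel (a point): middle of the channel's floor, 18 mm above the bench, at jig x = -27.5 mm, y = 0; axes as the jig's. Two wooden fences, 205 mm long (jig x = -130 to +75 mm), 12 mm high and 24 mm wide, leave a channel 49 mm wide, open above and at both ends, its upper inner edges chamfered by 4 mm
- stop_face (a point): point on the near face of the bracket, on the punch axis: jig x = +100 mm, y = 0, 40.5 mm above the bench (22.5 mm above the channel's floor). The rail is home when the centre of its end is here
- punch (a joint): the sprung punch in the bracket: a steel pin, 8 mm thick, whose tip stands 8.5 mm out of the bracket's face at rest (0) and is pushed in along the jig's +x as the value grows; with the rail's end on the bracket it reads about 0.008 m (right in: over 0.0065). Its spring takes 1.5 N at the start and about 5.5 N with the pin right in, and pushes it out again
- carpenter_pencil: bystander: flat carpenter's pencil, 14x190x8 mm, lying between the rail and the jig, near the front; leave it
- tape_measure: bystander: tape measure, 76x94x34 mm, front left; leave it
- marking_gauge: bystander: wooden marking gauge, 66x220x80 mm, left side; leave it
- try_square: bystander: steel combination square, 100x300x18 mm, lying at the back; leave it
- block_plane: bystander: block plane, 52x164x57 mm, right side; leave it
- offcut_b: bystander: flat hardwood off-cut, 70x180x30 mm, back left; leave it
- offcut_d: bystander: thin off-cut, 45x220x20 mm, front right; leave it
- mug_1: bystander: mug, 80 mm wide, 94 mm high, back right; leave it
There are look-alikes about, which are no part of the job. Of the things like the rail, leave any that is pink or yellow; of the rest the larger one is meant.

How it is judged:
By the outcome, as a careful person would: the job done as asked, in the order asked, and still so for the second after the job is handed in, while the arm keeps its last pose, push and grip.
It also fails if it takes over 58 s, if anything falls off the work surface, if the arm or the gripper's body presses on something with over 40 N, if the wrist force passes 120 N, or if a joint passes its speed limit or range.

ROBOT

A 6-joint arm with a two-finger parallel gripper is mounted at the origin on a cart in front of the work surface, level with it; the furniture and walls round the work are solid. World frame = base frame: x ahead of the robot, y to its left, z up, the work surface at z = 0. Lengths are in m, angles in rad, forces in N, time in s.
With the tool pointing down it reaches from about 0.375 to 0.925 m from the base axis. Payload 5.7 kg.
Tool frame: the origin (TCP) lies at the very end of the fingers, on their centre line; the grasp point (between the pads) lies 19 mm behind it; z points along the fingers, x is the direction in which the jaws open and shut, and the axes are right-handed (so a half turn about z gives the same grasp; the last joint's range is limited). The gripper opens to 85 mm and grips with 20 to 120 N. Pads are 22 mm wide; open, the fingers measure 114 mm over their backs; the gripper's body (76 mm by 85 mm) begins 54 mm behind the grasp point. The pads swing forward as they close: fully open they stand 13 mm farther back than shut.
Start: joints at [0.994, 0.359, 1.51, -0, 1.272, -0.115], TCP at [0.267, 0.537, 0.231] pointing down, gripper open.
Joint ranges: [-2.97, 2.97], [-1.01, 2.36], [0.21, 2.38], [-0.96, 4.11], [0.2, 2.71], [-2.98, 2.98]. Speed limits (rad/s): [2.39, 2.39, 3.14, 3.14, 3.14, 3.14].

INTERFACE

Orientations are given as a rotation vector (axis times angle).
In Python, from bench import robot gives the robot as it stands.
- The arm moves only by the tool step_arm, never from a script. Its argument "deltas" is a list of rows, each a list of 4 numbers: the shift along the tool's x, y, z scaled (see below), then the turn about the tool's z scaled (see below). In form: [[dx, dy, dz, roll], ...]. A call has 1 to 20 rows; each row shifts and turns the commanded pose from where the row before left it, along the tool's axes as they then stand; what a row does not reach is not made up. The controller multiplies each number of a shift by 4 cm and each number of a turn by 5 degrees. A row lasts 1/8 s, in which the tool goes at most 62.5 mm and 10.7 degrees, less where a joint would pass 70% of its speed; a pose out of reach is approached as far as the arm can. A call with a number of a shift or a turn outside -1 to 1 is refused whole. A call with a gripper value outside its range is refused whole. "grip" is the opening, from 0 (shut) to 1 (fully open), set as the call begins (left out, the last holds). The fingers move at their own pace and stop on an object; the grip force is fixed at half the most. Time passes only in rows, so rows that do not move let the fingers close. It gives the time, the measured TCP pose, the force and the opening at its end, in the units of the state.
- robot.get_state(): the state, without advancing time (a new reading comes with each control period).
- robot.read_camera(name): name is "scene" or "top" or "wrist"; returns a dict with "image" (480x640x3 uint8, red, green, blue), "range_z" (480x640 float32, m along the optical axis (not along the pixel's ray), 0 where there is no reading), "fx", "fy", "cx", "cy" (pixels), "R" (3x3) and "t" (3): a world point X has camera coordinates R X + t. Camera axes: x right, y down, z forward; pixel columns grow to the right and rows downward; lengths in m; the calibration is good to about 2 mm. A picture is of the moment at which its call begins.
- robot.close_job(): hands the job in, once; it reports no verdict.
The state is a dict: "time_s": time; "qpos": joint angles; "joint_vel": joint speeds; "joint_efforts": joint torques, N m; "tcp_pos": TCP position; "orientation": TCP orientation; "contact_force": force on the tool from outside, world axes, zero at the start; "torque": the same for the moment, N m; "opening": finger opening in m.
Only numpy, scipy, OpenCV 4.12 (cv2) and the standard library are available. Lean on these libraries where they do the work, as an engineer would, in place of code of your own. Each camera call takes 0.05 s, during which the arm holds its last target. There are 200 camera calls.

## Working session

There is one attempt and no reset: what is moved stays moved. The work goes in short steps, Python scripts to look and compute and a tool call to move; the robot and the scene stay as the last step left them, time stands still between calls to the robot, and variables do not carry over. Pictures are saved under pics/ and viewed, about 8 in all and at most 12, crops included, and the job is handed in when it is done.

Besides the shell and the picture viewer there is one more tool, called after "Call:" as a command line: name --pt "numbers of a row" for each row, then --argument value for the rest. step_arm: Moves the arm, as the interface text tells. Its arguments: {"type":"object","properties":{"deltas":{"type":"array","items":{"type":"array","items":{"type":"number"}}},"grip":{"type":"number"}},"required":["deltas"]}

```bash
mkdir -p pics; ls
python3 - <<'E'
from bench import robot
import cv2
s=robot.get_state();print(s)
for n in("top","scene"):
    c=robot.read_camera(n);cv2.imwrite(f"pics/{n}0.png",c["image"][...,::-1]);print(n,c["fx"],c["fy"],c["cx"],c["cy"],c["R"],c["t"])
E
```

```text
pics
{'time_s': 0.0, 'qpos': array([ 9.93904612e-01,  3.59516971e-01,  1.51145837e+00, -1.31113154e-05,
        1.27249926e+00, -1.15091707e-01]), 'joint_vel': array([ 7.35373968e-04, -2.00492589e-03, -7.98534733e-05, -5.28394809e-04,
        1.95746098e-04, -7.59276876e-05]), 'joint_efforts': array([-1.31726574e-03, -5.27613223e+01, -2.78612709e+01, -5.12471797e-04,
        1.32853043e-02, -2.50542286e-05]), 'tcp_pos': array([0.26696105, 0.53656124, 0.2304366 ]), 'orientation': array([ 2.67017699e+00,  1.65367813e+00, -2.66626669e-03]), 'contact_force': array([ 0.39768863, -0.35239232,  0.02874324]), 'torque': array([0.02180883, 0.02920712, 0.04256558]), 'opening': 0.08581394538889159}
top 567.5354712345326 567.5354712345326 317.34750238586554 240.40671483413647 [[-0.00301382 -0.99996068  0.00833957]
 [-0.99734756  0.00239925 -0.07274668]
 [ 0.07272381 -0.0085367  -0.99731558]] [-0.04165819  0.57174867  1.6202754 ]
scene 613.589350629411 613.589350629411 322.4922465036234 231.09421789118898 [[-0.71975056 -0.69412378  0.0123006 ]
 [-0.41199549  0.41281123 -0.81230942]
 [ 0.55876547 -0.58972795 -0.58309699]] [0.37630827 0.30090689 1.68519682]
```

View pics/top0.png

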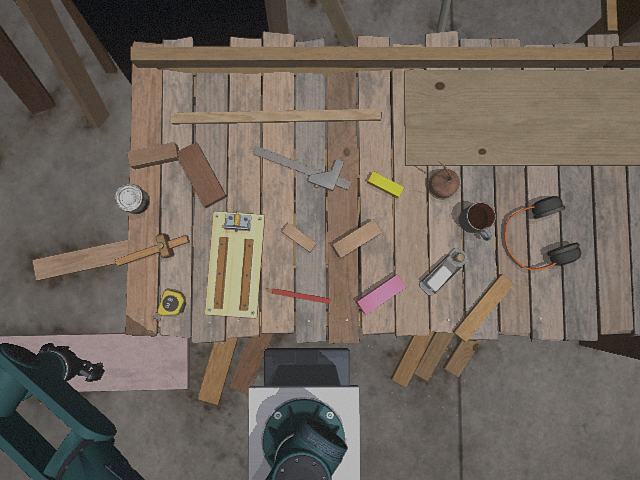

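View pics/scene0.png

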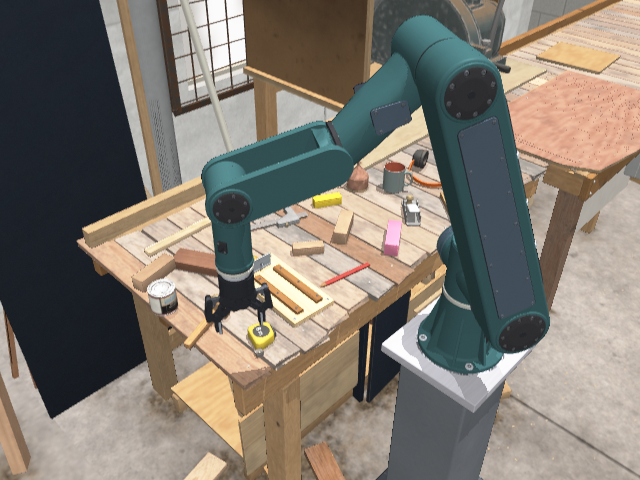

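The top view shows the jig at about (236,265) with its bracket at (237,221). There are two plain blocks: a small one at (298,236) and a larger one, the rail, at (357,238). A pink one is at (381,294) and a yellow one at (384,184). Next I'll measure with the range image.

```bash
cat > h.py <<'E'
import numpy as np, cv2
from bench import robot
def cloud(c):
    v,u=np.mgrid[0:480,0:640]; z=c["range_z"]
    P=np.stack([(u-c["cx"])/c["fx"]*z,(v-c["cy"])/c["fy"]*z,z],-1)
    return (P-c["t"])@c["R"]
def pix(c,X):
    q=c["R"]@np.array(X)+c["t"]; return q[:2]/q[2]*[c["fx"],c["fy"]]+[c["cx"],c["cy"]]
def ray(c,u,v,h):
    d=c["R"].T@np.array([(u-c["cx"])/c["fx"],(v-c["cy"])/c["fy"],1]); o=-c["R"].T@c["t"]
    return o+d*(h-o[2])/d[2]
E
python3 - <<'E'
from h import *
c=robot.read_camera("top");W=cloud(c);np.save("W.npy",W)
def box(m,name,h):
    ys,xs=np.nonzero(m); P=np.array([ray(c,x,y,h)[:2] for x,y in zip(xs,ys)],np.float32)
    (cx,cy),(w,l),a=cv2.minAreaRect(P); print(name,len(P),"c",cx,cy,"size",w,l,"ang",a,"z",np.percentile(W[m][:,2],[5,50,95]).round(4))
    return P
Z=W[...,2]
m0=((Z>.025)&(Z<.11)).astype(np.uint8)
n,L,st,ce=cv2.connectedComponentsWithStats(m0)
for i in range(1,n):
    if st[i,4]>80 and 120<ce[i][0]<520 and 120<ce[i][1]<340:
        m=L==i; h=np.median(Z[m]); print(i,ce[i].round()); box(m,"",h)
print("benchz",np.median(Z[255:275,300:330]))
# jig base by yellow colour
hsv=cv2.cvtColor(c["image"],cv2.COLOR_RGB2HSV)
for p in [(255,240),(212,300),(255,310)]: print(hsv[p[1],p[0]],W[p[1],p[0]])
im=c["image"][150:330,190:410,::-1]
cv2.imwrite("pics/crop1.png",cv2.resize(im,None,fx=3.3,fy=3.3,interpolation=cv2.INTER_CUBIC))
E
```

```text
979 [181. 166.]
 2136 c 0.793061375617981 0.3503248393535614 size 0.31025388836860657 0.1514449268579483 ang 61.74161148071289 z [0.0261 0.0331 0.0482]
1286 [444. 183.]
 632 c 0.7310733795166016 -0.40448856353759766 size 0.08278106898069382 0.08032198995351791 ang 89.92315673828125 z [0.0389 0.0653 0.0894]
1290 [386. 184.]
 390 c 0.733985960483551 -0.2408159375190735 size 0.10112205147743225 0.03460000082850456 ang 61.91049575805664 z [0.0272 0.033  0.039 ]
1293 [131. 198.]
 737 c 0.6865928173065186 0.480446994304657 size 0.09391088783740997 0.07644686102867126 ang 63.312252044677734 z [0.0366 0.0711 0.0785]
1298 [479. 219.]
 896 c 0.6330457925796509 -0.5080950260162354 size 0.10483274608850479 0.09519638121128082 ang 61.500362396240234 z [0.0307 0.0446 0.0941]
1300 [237. 224.]
 207 c 0.6244526505470276 0.19022712111473083 size 0.05446309223771095 0.07686006277799606 ang 0.32876938581466675 z [0.026  0.0457 0.0665]
1316 [357. 238.]
 775 c 0.5759631991386414 -0.15562349557876587 size 0.045012880116701126 0.14088378846645355 ang 31.628564834594727 z [0.0385 0.0446 0.0506]
1320 [299. 23
[... 551 characters left out ...]
5453014374 ang 84.95319366455078 z [0.0256 0.0299 0.0356]
1354 [440. 277.]
 458 c 0.4754915237426758 -0.3998721241950989 size 0.052018776535987854 0.10770866274833679 ang 44.22420883178711 z [0.0278 0.042  0.0571]
1381 [381. 294.]
 808 c 0.41724154353141785 -0.2232809215784073 size 0.046429313719272614 0.14043962955474854 ang 33.93324661254883 z [0.0377 0.0445 0.051 ]
1402 [171. 303.]
 498 c 0.3903622031211853 0.37139761447906494 size 0.06769771873950958 0.0753130316734314 ang 72.38304138183594 z [0.0261 0.0312 0.0377]
benchz -0.001054428421174502
[ 29  57 183] [0.57312001 0.13677115 0.02269419]
[ 31  53 189] [0.40103457 0.25979142 0.01761421]
[ 29  49 192] [0.37216914 0.13609293 0.0195232 ]
```

View pics/crop1.png

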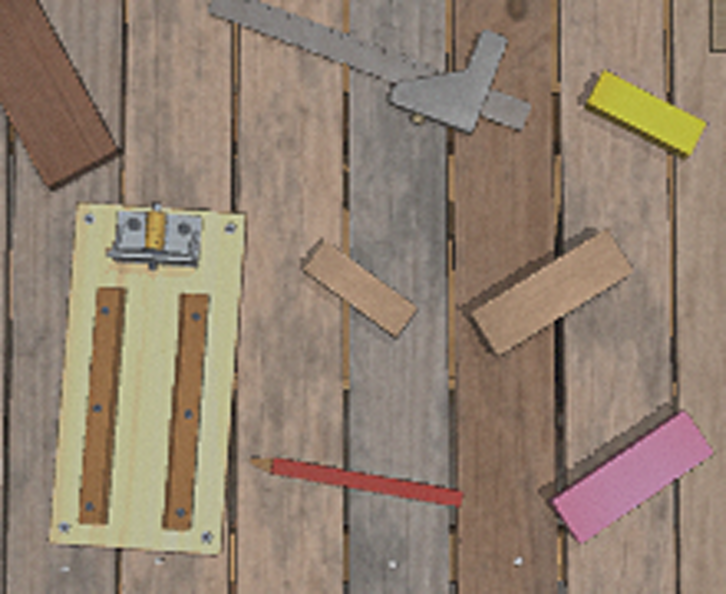

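The crop shows the rail at (550,290), 45×141 mm with its far end at (615,250). The jig axis is nearly straight ahead, and the bracket is at (155,235). I'll move over the rail for a closer look.

Call:
step_arm --pt "-0.3 0.36 0 0" --pt "-0.6 0.73 0 0" --pt "-0.6 0.73 0 0" --pt "-0.6 0.73 0 0" --pt "-0.6 0.73 0 0" --pt "-0.6 0.73 0 0" --pt "-0.6 0.73 0 0" --pt "-0.6 0.73 0 0" --pt "-0.6 0.73 0 0" --pt "-0.6 0.73 0 0" --pt "-0.6 0.73 0 0" --pt "-0.6 0.73 0 0" --pt "-0.6 0.73 0 0" --pt "-0.6 0.73 0 0" --pt "-0.6 0.73 0 0" --pt "-0.6 0.73 0 0" --pt "-0.6 0.73 0 0" --pt "-0.6 0.73 0 0" --pt "-0.6 0.73 0 0" --pt "-0.6 0.73 0 0" --grip 1

```text
time_s: 2.65
tcp_pos: [0.5676, -0.1374, 0.2312]
orientation: [-2.671, -1.653, 0.001]
contact_force: [0.9, 0.9, 0.9]
opening: 0.0858
```

Call:
step_arm --pt "-0.3 0.36 0 0" --pt "0 0 0 0.9" --pt "0 0 0 0.9" --pt "0 0 0 0.9" --pt "0 0 0 0.9" --pt "0 0 0 0.9" --pt "0 0 0 0.9" --pt "0 0 0 1" --pt "0 0 0 0"

```text
time_s: 3.78
tcp_pos: [0.5751, -0.1522, 0.2312]
orientation: [-3.022, -0.855, 0.001]
contact_force: [-0.6, -1.1, 0.0]
opening: 0.0855
```

```bash
cat >> h.py <<'E'
from scipy.spatial.transform import Rotation as Ro
def psi(s):
    x=Ro.from_rotvec(s["orientation"]).as_matrix()[:,0]; return np.degrees(np.arctan2(x[1],x[0]))
def togo(target,yaw=None):
    s=robot.get_state(); R=Ro.from_rotvec(s["orientation"]).as_matrix()
    d=R.T@(np.array(target)-s["tcp_pos"])/.04
    print("t",s["time_s"],"tcp",s["tcp_pos"].round(4),"psi",psi(s).round(2),"togo units",d.round(3),"roll",None if yaw is None else round((psi(s)-yaw)/5,3),"zaxis",R[:,2].round(4),"F",s["contact_force"].round(1),"open",round(s["opening"],4))
E
python3 - <<'E'
from h import *
togo([.576,-.156,.2],31.6)
c=robot.read_camera("wrist");cv2.imwrite("pics/w1.png",c["image"][...,::-1]); np.savez("w1.npz",**c)
t=robot.read_camera("top"); hsv=cv2.cvtColor(t["image"],cv2.COLOR_RGB2HSV)
m=cv2.inRange(hsv,(25,40,120),(36,110,255)); m[:,:195]=0;m[:,275:]=0;m[:200]=0;m[330:]=0
n,L,st,ce=cv2.connectedComponentsWithStats(cv2.morphologyEx(m,cv2.MORPH_CLOSE,np.ones((5,5))));i=1+np.argmax(st[1:,4]);ys,xs=np.nonzero(L==i)
P=np.array([ray(t,x,y,.018)[:2] for x,y in zip(xs,ys)],np.float32);print("jig base",cv2.minAreaRect(P))
W=cloud(c);Z=W[...,2];m=((Z>.03)&(Z<.055)).astype(np.uint8)
n,L,st,ce=cv2.connectedComponentsWithStats(m)
for i in range(1,n):
    if st[i,4]>800: 
        P=W[L==i];print(ce[i].round(),st[i],cv2.minAreaRect(P[:,:2].astype(np.float32)),np.median(P[:,2]))
E
```

```text
t 3.775 tcp [ 0.5751 -0.1522  0.2312] psi 31.6 togo units [-0.03   0.092  0.781] roll -0.001 zaxis [-8.e-04  3.e-04 -1.e+00] F [-0.6 -1.1  0. ] open 0.0855
jig base ((0.5487585067749023, 0.19238591194152832), (0.1463610976934433, 0.20806719362735748), 85.8486099243164)
[418.  62.] [ 360   22  115   80 4261] ((0.5802037715911865, 0.011792410165071487), (0.10133881121873856, 0.03253568336367607), 53.59524154663086) 0.03358610511265969
[144. 183.] [ 105  111   76  147 7613] ((0.41623809933662415, -0.22218118607997894), (0.04598456248641014, 0.14008530974388123), 34.07400894165039) 0.04620311257109863
[318. 209.] [ 294  141   48  139 6283] ((0.5753892660140991, -0.15442289412021637), (0.0451807864010334, 0.13929131627082825), 31.560945510864258) 0.04628614095188244
[115. 329.] [ 86 307  56  46 954] ((0.4530070126056671, -0.3833701014518738), (0.04775671288371086, 0.05934622883796692), 43.69753646850586) 0.050077222892019754
[389. 348.] [ 352  318   75   58 1921] ((0.7304654121398926, -0.24605314433574677), (0.08837109059095383, 0.03421563282608986), 61.99727249145508) 0.034156099776234426
```

View pics/w1.png

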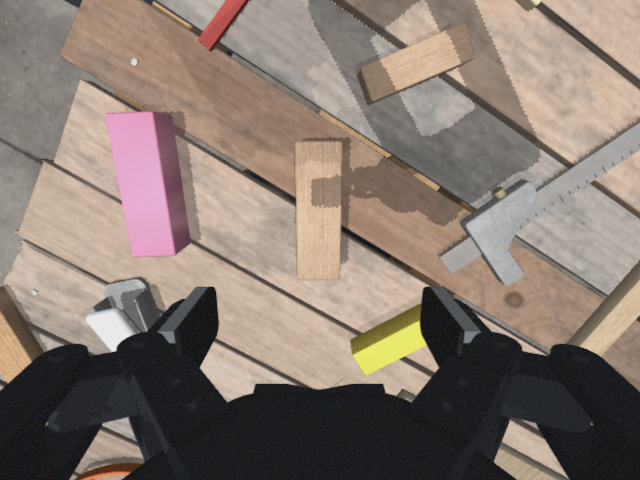

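The wrist view has the rail at (318,209) between the fingers. Its pose matches the top view to within 1–2 mm, so I'll descend and grip.

Call:
step_arm --pt "-0.02 0.07 0.5 0" --pt "0 0 0.8 0" --pt "0 0 0.8 0" --pt "0 0 0.8 0" --pt "0 0 0.8 0" --pt "0 0 0.6 0" --pt "0 0 0.5 0" --pt "0 0 0.4 0" --pt "0 0 0.2 0" --pt "0 0 0 0" --pt "0 0 0 0"

```text
time_s: 5.25
tcp_pos: [0.5773, -0.1557, 0.016]
orientation: [3.022, 0.854, 0.002]
contact_force: [-1.4, -0.9, -0.2]
opening: 0.0851
```

Call:
step_arm --pt "0 0 0 0" --pt "0 0 0 0" --pt "0 0 0 0" --pt "0 0 0 0" --pt "0 0 0 0" --pt "0 0 0 0" --grip 0

```text
time_s: 6.0
tcp_pos: [0.5772, -0.1556, 0.016]
orientation: [3.023, 0.854, 0.001]
contact_force: [-0.8, 0.6, 5.0]
opening: 0.0439
```

Run:
```python
from h import *
togo([.5757,-.155,.015],31.6)
```

```text
t 6.0 tcp [ 0.5772 -0.1556  0.016 ] psi 31.54 togo units [-0.025 -0.033  0.024] roll -0.011 zaxis [ 1.1e-03 -5.0e-04 -1.0e+00] F [-0.8  0.6  5. ] open 0.0439
```

Call:
step_arm --pt "0 0 -0.3 0" --pt "0 0 -0.6 0" --pt "0 0 -0.9 0" --pt "0 0 -0.9 0" --pt "0 0 -0.9 0" --pt "0 0 -0.9 0" --pt "0 0 -0.6 0" --pt "0 0 -0.3 0" --pt "0.55 -0.78 0 0" --pt "0.55 -0.78 0 0" --pt "0.55 -0.78 0 0" --pt "0.55 -0.78 0 0" --pt "0.55 -0.78 0 0" --pt "0.55 -0.78 0 0" --pt "0.55 -0.78 0 0" --pt "0.55 -0.78 0 0" --pt "0.55 -0.78 0 0"

```text
time_s: 8.12
tcp_pos: [0.5978, 0.1886, 0.2304]
orientation: [-3.023, -0.854, 0.003]
contact_force: [-0.5, 0.9, -1.4]
opening: 0.0439
```

Call:
step_arm --pt "0 0 0 -0.98" --pt "0 0 0 -0.98" --pt "0 0 0 -0.98" --pt "0 0 0 -0.98" --pt "0 0 0 -0.98" --pt "0 0 0 -0.98" --pt "0 0 0 -0.98" --pt "0 0 0 -0.98" --pt "0 0 0 -0.98" --pt "0 0 0 -0.98" --pt "0 0 0 -0.98" --pt "0 0 0 0" --pt "0 0 0 0"

```text
time_s: 9.75
tcp_pos: [0.5982, 0.1874, 0.2308]
orientation: [-2.309, -2.129, 0.002]
contact_force: [0.7, 0.0, -1.7]
opening: 0.0442
```

Run:
```python
from h import *
togo([.51,.195,.23],85.4)
c=robot.read_camera("wrist");cv2.imwrite("pics/w2.png",c["image"][...,::-1]); np.savez("w2.npz",**c)
W=cloud(c);Z=W[...,2];hsv=cv2.cvtColor(c["image"],cv2.COLOR_RGB2HSV)
def comps(m,nm,h=None):
    n,L,st,ce=cv2.connectedComponentsWithStats(m.astype(np.uint8))
    for i in range(1,n):
        if st[i,4]>600:
            ys,xs=np.nonzero(L==i);P=W[L==i][:,:2] if h is None else np.array([ray(c,x,y,h)[:2] for x,y in zip(xs,ys)])
            print(nm,ce[i].round(),st[i],cv2.minAreaRect(P.astype(np.float32)),np.percentile(W[L==i][:,2],[10,50,90]).round(4))
comps((Z>.025)&(Z<.036),"fence")
comps((Z>.12)&(Z<.22),"rail")
```

```text
t 9.75 tcp [0.5982 0.1874 0.2308] psi 85.35 togo units [ 0.011 -2.212  0.023] roll -0.011 zaxis [-1.1e-03 -3.0e-04 -1.0e+00] F [ 0.7  0.  -1.7] open 0.0442
fence [283.  61.] [ 268    0   30  124 3242] ((0.4591519236564636, 0.1651143878698349), (0.024198755621910095, 0.1046987771987915), 85.9459457397461) [0.0293 0.0311 0.0322]
fence [362.  61.] [ 348    0   29  124 3253] ((0.46497052907943726, 0.23778456449508667), (0.024214722216129303, 0.1048976331949234), 85.73468017578125) [0.0292 0.0311 0.0322]
fence [580. 128.] [553 110  64  34 912] ((0.5389123558998108, 0.451937198638916), (0.020341292023658752, 0.06319314241409302), 18.694551467895508) [0.0254 0.0268 0.0284]
fence [496. 162.] [ 457  115   74   72 1618] ((0.5574653148651123, 0.36309218406677246), (0.06809346377849579, 0.06739262491464615), 1.1219714879989624) [0.0283 0.0332 0.0353]
fence [147. 205.] [  95  167  106   77 3374] ((0.5800574421882629, 0.011953666806221008), (0.10148994624614716, 0.03315803036093712), 53.70192337036133) [0.0322 0.0337 0.0347]
fence [422. 299.] [ 388  267   70   68 1601] ((0.7201113700866699, 0.29427897930145264), (0.09768538922071457, 0.03447720408439636), 28.898237228393555) [0.0301 0.0311 0.0321]
```

View pics/w2.png

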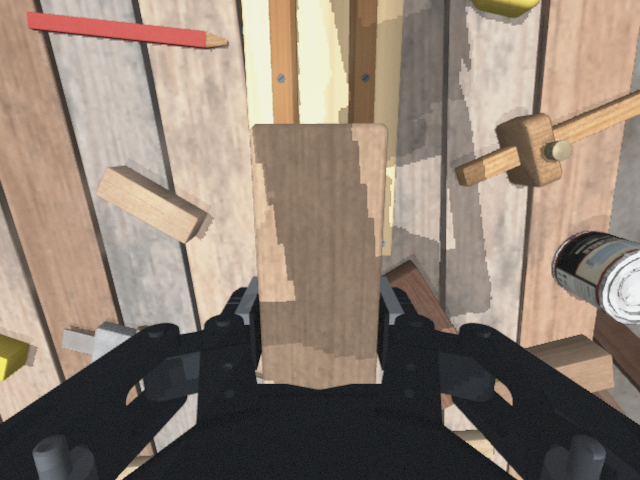

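The wrist view shows the held rail at (320,255) and both fences at (283,61) and (362,61). I'll work out the rail-in-hand pose relative to the channel from this same picture.

Run:
```python
from h import *
c=dict(np.load("w2.npz"));W=cloud(c);Z=W[...,2]
m=(Z>.245)&(Z<.275);m[:,:230]=0;m[:,410:]=0
print(np.median(Z[140:260,300:350]))
ax=np.array([np.cos(np.radians(-4.16)),np.sin(np.radians(-4.16))]);nn=np.array([-ax[1],ax[0]])
s=robot.get_state();tc=s["tcp_pos"][:2]
# rail edges: per row, left/right pixel extents, in jig axes relative to tcp
E=[]
for v in range(135,270,5):
    u=np.nonzero(m[v])[0]
    if len(u)<60: continue
    a=W[v,u[0],:2]-tc;b=W[v,u[-1],:2]-tc;E.append([a@ax,a@nn,b@ax,b@nn])
E=np.array(E);mid=(E[:,[0,1]]+E[:,[2,3]])/2
print("width",np.abs(E[:,1]-E[:,3]).mean(),"mid lateral",mid[:,1].mean(),"slope deg",np.degrees(np.polyfit(mid[:,0],mid[:,1],1)[0]))
u=range(265,376,10);print("near end along",[round(float((W[np.nonzero(m[:,k])[0][0],k,:2]-tc)@ax),4) for k in u])
# fence lateral positions, inner edges by row
f=(Z>.0255)&(Z<.036);R=[]
for v in range(8,118,6):
    l=np.nonzero(f[v,255:322])[0]+255;r=np.nonzero(f[v,325:395])[0]+325
    q=lambda k:(W[v,k,:2]-tc)
    R.append([q(l[-1])@ax,q(l[0])@nn,q(l[-1])@nn,q(r[0])@nn,q(r[-1])@nn])
R=np.array(R);print("fence edges",R[:,1:].mean(0).round(4),"centre",R[:,1:].mean().round(4),"slope",np.degrees(np.polyfit(R[:,0],R[:,1:].mean(1),1)[0]))
# bracket: tall grey part between 0.04..0.07 z
# stop estimate from fence near end in w2? use top cam
t=robot.read_camera("top")
Wt=np.load("W.npy");Zt=Wt[...,2];b=(Zt>.055)&(Zt<.075);b[:,:215]=0;b[:,262:]=0;b[:205]=0;b[:240]&=True;b[240:]=0
print("bracket top pts",len(Wt[b]),"along max/min (rel. world)",np.percentile(Wt[b][:,:2]@ax,[2,10,50,90]),(Wt[b][:,:2]@nn).mean(),"fence ctr wrist nn",(tc@nn+R[:,1:].mean()))
hs=cv2.cvtColor(t["image"],cv2.COLOR_RGB2HSV)
```

```text
0.26114776616611823
width 0.04445079199193164 mid lateral -3.369600350988295e-07 slope deg -0.6242471355487664
near end along [-0.0719, -0.0718, -0.0718, -0.0718, -0.0718, -0.0717, -0.0716, -0.0716, -0.0717, -0.0716, -0.0716, -0.0715]
fence edges [-0.0437 -0.0207  0.029   0.0521] centre 0.0042 slope -0.041897340995864174
bracket top pts 46 along max/min (rel. world) [0.58850747 0.58900047 0.59064457 0.59263355] 0.23228922203987712 fence ctr wrist nn 0.23445296025287274
```

Call:
step_arm --pt "0 0 0 -0.1" --pt "0.11 -0.5 0 0" --pt "0 -0.8 0 0" --pt "0 -0.6 0.3 0" --pt "0 -0.3 0.6 0" --pt "0 0 0.8 0" --pt "0 0 0.8 0" --pt "0 0 0.8 0" --pt "0 0 0.6 0" --pt "0 0 0.35 0" --pt "0 0 0.1 0" --pt "0 0 0 0" --pt "0 0 0 0"

```text
time_s: 11.48
tcp_pos: [0.5119, 0.1983, 0.0582]
orientation: [2.298, 2.141, 0.002]
contact_force: [-0.5, 0.2, -1.3]
opening: 0.0439
```

```bash
cat > rel.py <<'E'
from h import *
def rel():
    c=robot.read_camera("wrist");W=cloud(c);Z=W[...,2]
    s=robot.get_state();tc=s["tcp_pos"];togo([.5,.2,.034],85.84)
    ax=np.array([np.cos(np.radians(-4.16)),np.sin(np.radians(-4.16))]);nn=np.array([-ax[1],ax[0]])
    print("tcp along",tc[:2]@ax,"lat",tc[:2]@nn)
    D=W[...,:2]-tc[:2];m=abs(Z-tc[2]-.0305)<.012
    f=(Z>.0265)&(Z<.036)&(abs(D@nn)<.062)
    E=[];R=[]
    for v in range(0,480,4):
        u=np.nonzero(m[v,230:410])[0]+230
        if len(u)>60 and v<270: a,b=D[v,u[0]],D[v,u[-1]];E.append([(a+b)@ax/2,(a+b)@nn/2,(b-a)@nn])
        p=np.nonzero(f[v])[0];d=D[v,p]@nn;l,r=d[d<0],d[d>0]
        if len(l)>8 and len(r)>8 and v<200:
            R.append([(D[v,p]@ax).mean(),l.min(),l.max(),r.min(),r.max()])
    E=np.array(E);R=np.array(R)
    if len(E): print("rail",len(E),"lat",np.median(E[:,1]),"w",np.median(E[:,2]),"slope",np.degrees(np.polyfit(E[:,0],E[:,1],1)[0]),"along",E[:,0].min(),E[:,0].max())
    if len(R): print("fence",len(R),np.median(R,0).round(4),"centre",np.median(R[:,1:].mean(1)),"slope",np.degrees(np.polyfit(R[:,0],R[:,1:].mean(1),1)[0]),"near end",R[:,0].min())
    return c
E
python3 - <<'E'
from rel import *
c=rel();cv2.imwrite("pics/w3.png",c["image"][...,::-1])
E
```

```text
t 11.525 tcp [0.5118 0.1983 0.0582] psi 85.94 togo units [ 0.022 -0.298  0.604] roll 0.02 zaxis [ 1.6e-03  3.0e-04 -1.0e+00] F [ 0.3 -0.4 -1.2] open 0.0444
tcp along 0.49606951145548345 lat 0.23486257558840062
rail 37 lat -0.00048338479973373616 w 0.0443797862218529 slope 0.12100670898025452 along -0.07157410365379335 -0.022528398255813428
fence 50 [-0.086  -0.0481 -0.025   0.0246  0.0478] centre -0.00026448987341378023 slope -0.25715599282364077 near end -0.1261888655484649
```

View pics/w3.png

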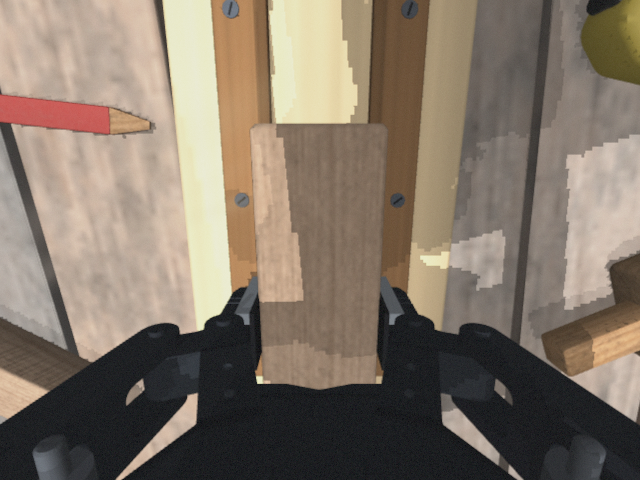

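The view shows the rail centred between the fences, which are at x≈245 and 395, within 0.3 mm. I'll lower it gently.

Call:
step_arm --pt "0 0 0.2 0" --pt "0 0 0.2 0" --pt "0 0 0.1 0" --pt "0 0 0.05 0" --pt "0 0 0.03 0" --pt "0 0 0 0" --pt "0 0 0 0"

```text
time_s: 12.4
tcp_pos: [0.5112, 0.1981, 0.0342]
orientation: [2.299, 2.141, 0.0]
contact_force: [-0.3, 0.5, -0.8]
opening: 0.0438
```

Call:
step_arm --pt "0 0 0.02 0" --pt "0 0 0 0" --pt "0 0 0 0"

```text
time_s: 12.78
tcp_pos: [0.5113, 0.1981, 0.0339]
orientation: [2.298, 2.141, 0.001]
contact_force: [-1.0, -0.5, 4.4]
opening: 0.0442
```

Call:
step_arm --pt "0 0.1 0 0" --pt "0 0.15 0 0" --pt "0 0.15 0 0" --pt "0 0.07 0 0" --pt "0 0 0 0"

```text
time_s: 13.4
tcp_pos: [0.5279, 0.1969, 0.0339]
orientation: [-2.297, -2.14, 0.004]
contact_force: [-6.9, 0.7, 10.6]
opening: 0.0442
```

Call:
step_arm --pt "0 0.05 0 0" --pt "0 0.03 0 0" --pt "0 0 0 0"

```text
time_s: 13.78
tcp_pos: [0.5296, 0.1966, 0.034]
orientation: [-2.296, -2.139, 0.007]
contact_force: [-10.6, 1.2, 13.6]
opening: 0.0442
```

Call:
step_arm --pt "0 0 -0.02 0" --pt "0 0.05 0 0" --pt "0 0.05 0 0" --pt "0 0 0 0"

```text
time_s: 14.28
tcp_pos: [0.534, 0.1963, 0.034]
orientation: [-2.296, -2.139, 0.007]
contact_force: [-8.2, 2.2, 7.8]
opening: 0.0442
```

Call:
step_arm --pt "0 0.05 0 0" --pt "0 0.03 0 0" --pt "0 0 0 0"

```text
time_s: 14.65
tcp_pos: [0.5357, 0.1961, 0.034]
orientation: [-2.295, -2.138, 0.009]
contact_force: [-12.7, 2.0, 10.5]
opening: 0.0438
```

Call:
step_arm --pt "0 0.05 0 0" --pt "0 0.03 0 0" --pt "0 0 0 0"

```text
time_s: 15.02
tcp_pos: [0.5357, 0.1961, 0.0339]
orientation: [-2.293, -2.135, 0.016]
contact_force: [-19.3, 4.3, 17.6]
opening: 0.0441
```

Run:
```python
from rel import *
c=rel();W=cloud(c);Z=W[...,2]
ax=np.array([np.cos(np.radians(-4.16)),np.sin(np.radians(-4.16))])
s=robot.get_state();print(s["qpos"].round(3),s["torque"].round(2))
# near end of rail, near end of fences (full)
for k in (300,320,340):
    v=np.nonzero(abs(Z[:,k]-.064)<.012)[0];v=v[v<300]
    if len(v):print("rail end",W[v[0],k]@np.r_[ax,0],W[v[0],k,2],v[0])
print("topleft z",Z[2,200:440:15].round(3))
t=robot.read_camera("scene");
for X in ([.589*ax[0]+.2345*.0725,.589*ax[1]+.2345*.99737,.064],):
    p=pix(t,X);print(p);x,y=int(p[0]),int(p[1])
im=t["image"][y-45:y+45,x-60:x+60,::-1];cv2.imwrite("pics/s1.png",cv2.resize(im,None,fx=6,fy=6,interpolation=cv2.INTER_CUBIC))
```

```text
t 15.075 tcp [0.5357 0.1961 0.0339] psi 85.92 togo units [ 0.035 -0.897  0.009] roll 0.016 zaxis [-1.320e-02 -5.000e-04 -9.999e-01] F [-19.3   4.4  18.3] open 0.0441
tcp along 0.5200528882722049 lat 0.23439338872337875
rail 37 lat -0.0004514420195904632 w 0.04437949100344838 slope 0.210987670839573 along -0.07131880944986763 -0.02193436318368121
fence 50 [-0.0835 -0.0476 -0.0244  0.025   0.0483] centre 0.00018608180251734018 slope -0.503576198426339 near end -0.11847152348924025
[ 0.228  0.565  1.748  0.003  0.841 -1.274] [0.89 2.44 0.08]
rail end 0.4484453266334387 0.06271431351949731 123
rail end 0.448417838423445 0.062365419719700194 123
rail end 0.4484128834794678 0.06235000746221056 123
topleft z [0.032 0.031 0.032 0.031 0.022 0.018 0.019 0.02  0.018 0.02  0.018 0.018
 0.018 0.031 0.031 0.032]
[260.03452233 256.91033201]
```

View pics/s1.png

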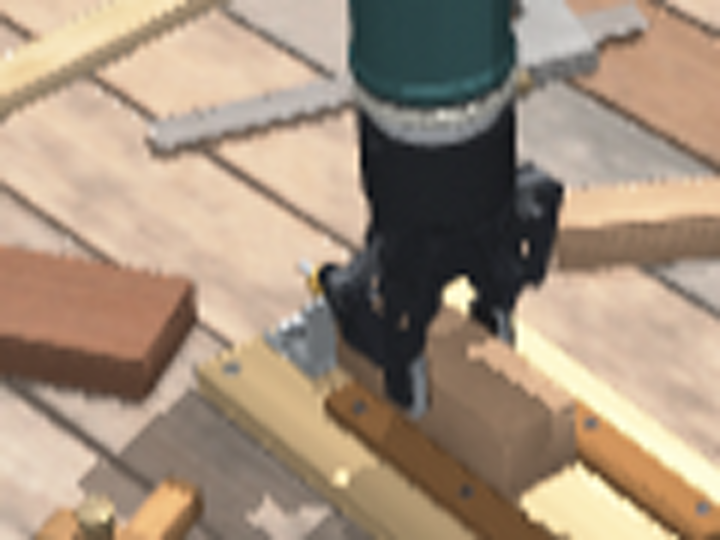

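The view shows the rail's end on the bracket and the pin's tail standing out behind it at (305,270). One more push with less downward load will confirm it.

Call:
step_arm --pt "0 0 -0.02 0" --pt "0 0.05 0 0" --pt "0 0 0 0" --pt "0 0 0 0"

```text
time_s: 15.62
tcp_pos: [0.5357, 0.1961, 0.034]
orientation: [-2.291, -2.133, 0.02]
contact_force: [-22.1, 5.5, 15.4]
opening: 0.0444
```

Home and solid: more push raised the force but moved nothing. I'll back off, lift and turn end for end.

Call:
step_arm --pt "0 -0.2 0 0" --pt "0 -0.3 -0.02 0" --pt "0 -0.3 -0.05 0" --pt "0 -0.15 -0.15 0" --pt "0 0 -0.4 0" --pt "0 0 -0.7 0" --pt "0 0 -0.7 0" --pt "0 0 -0.7 0" --pt "0 0 -0.4 0.4" --pt "0 0 0 1" --pt "0 0 0 1" --pt "0 0 0 1" --pt "0 0 0 1" --pt "0 0 0 1" --pt "0 0 0 1" --pt "0 0 0 1" --pt "0 0 0 1" --pt "0 0 0 1" --pt "0 0 0 1" --pt "0 0 0 1"

```text
time_s: 18.12
tcp_pos: [0.5077, 0.1983, 0.16]
orientation: [3.044, 0.778, 0.0]
contact_force: [-0.4, 0.1, -1.7]
opening: 0.0443
```

Call:
step_arm --pt "0 0 0 1" --pt "0 0 0 1" --pt "0 0 0 1" --pt "0 0 0 1" --pt "0 0 0 1" --pt "0 0 0 1" --pt "0 0 0 1" --pt "0 0 0 1" --pt "0 0 0 1" --pt "0 0 0 1" --pt "0 0 0 1" --pt "0 0 0 1" --pt "0 0 0 1" --pt "0 0 0 1" --pt "0 0 0 1" --pt "0 0 0 1" --pt "0 0 0 1" --pt "0 0 0 1" --pt "0 0 0 1" --pt "0 0 0 1"

```text
time_s: 20.62
tcp_pos: [0.5077, 0.1982, 0.16]
orientation: [-2.553, 1.831, -0.0]
contact_force: [0.1, -1.2, -1.3]
opening: 0.044
```

Call:
step_arm --pt "0 0 0 1" --pt "0 0 0 1" --pt "0 0 0 1" --pt "0 0 0 1" --pt "0 0 0 0.6" --pt "0 0 0 0" --pt "0 0 0 0"

```text
time_s: 21.5
tcp_pos: [0.5076, 0.1983, 0.1598]
orientation: [-2.142, 2.298, -0.0]
contact_force: [-0.2, -0.3, -1.1]
opening: 0.0444
```

Run:
```python
from rel import *
c=rel();cv2.imwrite("pics/w4.png",c["image"][...,::-1]);np.savez("w4.npz",**c);print(robot.get_state()["qpos"].round(3))
```

```text
t 21.55 tcp [0.5076 0.1983 0.1598] psi -94.04 togo units [-0.029  0.192  3.145] roll -35.975 zaxis [ 1.e-04 -1.e-04 -1.e+00] F [ 0.  -0.3 -0.7] open 0.044
tcp along 0.4918591748235502 lat 0.23460708721205364
rail 37 lat 1.5380457540840886e-05 w -0.04429471171021411 slope 0.13622875998275633 along 0.02376084902742023 0.07278750297294574
fence 1 [ 0.0956 -0.0355 -0.0041  0.0051  0.0357] centre 0.00031405764774079803 slope 0.09407322927092558 near end 0.09563920511079628
[ 0.246  0.358  1.713 -0.     1.07   1.887]rel.py:18: RankWarning: Polyfit may be poorly conditioned
  if len(R): print("fence",len(R),np.median(R,0).round(4),"centre",np.median(R[:,1:].mean(1)),"slope",np.degrees(np.polyfit(R[:,0],R[:,1:].mean(1),1)[0]),"near end",R[:,0].min())
```

View pics/w4.png

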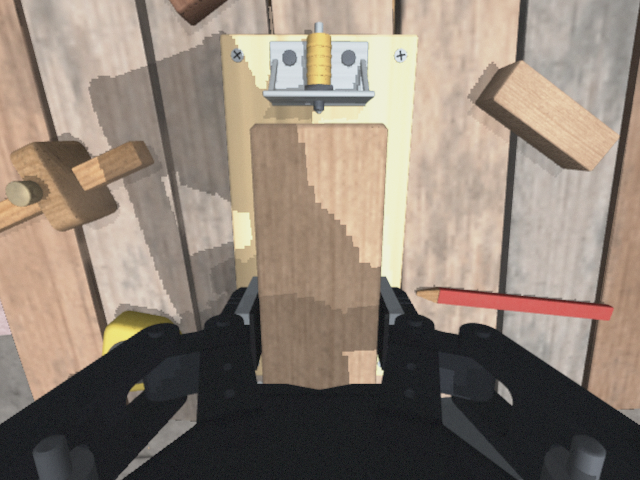

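The view shows the rail in line with the pin (320,105), its second end at row 125 and about 16 mm short of the pin. I'll lower it.

Call:
step_arm --pt "0 0 0.4 0" --pt "0 0 0.7 0" --pt "0 0 0.7 0" --pt "0 0 0.6 0" --pt "0 0 0.3 0" --pt "0 0 0.2 0" --pt "0 0 0.1 0" --pt "0 0 0.08 0" --pt "0 0 0.03 0" --pt "0 0 0 0" --pt "0 0 0 0"

```text
time_s: 22.92
tcp_pos: [0.5077, 0.1984, 0.0356]
orientation: [-2.141, 2.298, -0.001]
contact_force: [-0.7, 0.1, -1.3]
opening: 0.0443
```

Call:
step_arm --pt "0 0 0.03 0" --pt "0 0 0 0" --pt "0 0 0 0"

```text
time_s: 23.3
tcp_pos: [0.5077, 0.1984, 0.0342]
orientation: [-2.141, 2.299, -0.0]
contact_force: [0.9, 0.1, 0.8]
opening: 0.0444
```

Call:
step_arm --pt "0 -0.1 0.01 0" --pt "0 -0.15 0 0" --pt "0 -0.15 0 0" --pt "0 -0.1 0 0" --pt "0 -0.05 0 0" --pt "0 0 0 0"

```text
time_s: 24.05
tcp_pos: [0.5263, 0.1968, 0.034]
orientation: [2.139, -2.296, -0.005]
contact_force: [-9.4, 0.4, 12.4]
opening: 0.044
```

Call:
step_arm --pt "0 -0.05 0 0" --pt "0 -0.04 0 0" --pt "0 0 0 0"

```text
time_s: 24.42
tcp_pos: [0.5288, 0.1966, 0.034]
orientation: [2.138, -2.295, -0.007]
contact_force: [-11.4, 1.0, 15.3]
opening: 0.0442
```

Call:
step_arm --pt "0 0 -0.02 0" --pt "0 -0.05 0 0" --pt "0 -0.05 0 0" --pt "0 -0.03 0 0" --pt "0 0 0 0"

```text
time_s: 25.05
tcp_pos: [0.5307, 0.1963, 0.034]
orientation: [2.134, -2.291, -0.013]
contact_force: [-18.3, 4.4, 15.3]
opening: 0.0441
```

Call:
step_arm --pt "0 -0.05 0 0" --pt "0 -0.03 0 0" --pt "0 0 0 0"

```text
time_s: 25.42
tcp_pos: [0.5307, 0.1963, 0.0338]
orientation: [2.131, -2.289, -0.019]
contact_force: [-24.8, 5.3, 20.7]
opening: 0.0442
```

Run:
```python
from rel import *
c=rel();im=c["image"][0:200,200:440,::-1];cv2.imwrite("pics/w5.png",cv2.resize(im,None,fx=3,fy=3,interpolation=cv2.INTER_CUBIC))
W=cloud(c);ax=np.array([np.cos(np.radians(-4.16)),np.sin(np.radians(-4.16)),0])
for v in range(96,136,3): print(v,(W[v,[290,320,350]]@ax).round(4),W[v,[290,320,350],2].round(4))
```

```text
t 25.475 tcp [0.5307 0.1963 0.0338] psi -94.09 togo units [-0.038  0.772  0.01 ] roll -35.985 zaxis [-1.850e-02 -7.000e-04 -9.998e-01] F [-24.7   6.   20.6] open 0.0439
tcp along 0.5150528054550578 lat 0.2342612676847276
rail 40 lat 0.00015768246260930733 w -0.04436460482327153 slope -0.14115219335997156 along 0.024304539145324055 0.07661930072663085
fence 11 [ 0.0961 -0.0342 -0.0288  0.0288  0.035 ] centre 0.0005304031597422303 slope -0.342989603682711 near end 0.044652138090532964
96 [0.6006 0.5975 0.6007] [0.0237 0.0532 0.0233]
99 [0.5971 0.5965 0.5996] [0.0477 0.0536 0.0227]
102 [0.5962 0.5957 0.5984] [0.0467 0.0527 0.0225]
105 [0.5951 0.5947 0.5973] [0.0483 0.0529 0.0215]
108 [0.5941 0.5938 0.5956] [0.0478 0.0524 0.0276]
111 [0.592  0.5921 0.5919] [0.0639 0.063  0.0654]
114 [0.5911 0.5911 0.5912] [0.0641 0.0642 0.0637]
117 [0.5902 0.5902 0.5902] [0.0654 0.0655 0.0655]
120 [0.5893 0.5893 0.5893] [0.0646 0.0659 0.0652]
123 [0.5884 0.5885 0.5884] [0.065  0.0642 0.0649]
126 [0.5876 0.5876 0.5876] [0.0636 0.0633 0.063 ]
129 [0.5866 0.5867 0.5867] [0.0645 0.0638 0.0634]
132 [0.5858 0.5858 0.5858] [0.0631 0.0639 0.0634]
135 [0.5848 0.5848 0.5849] [0.0646 0.0642 0.0629]
```

View pics/w5.png

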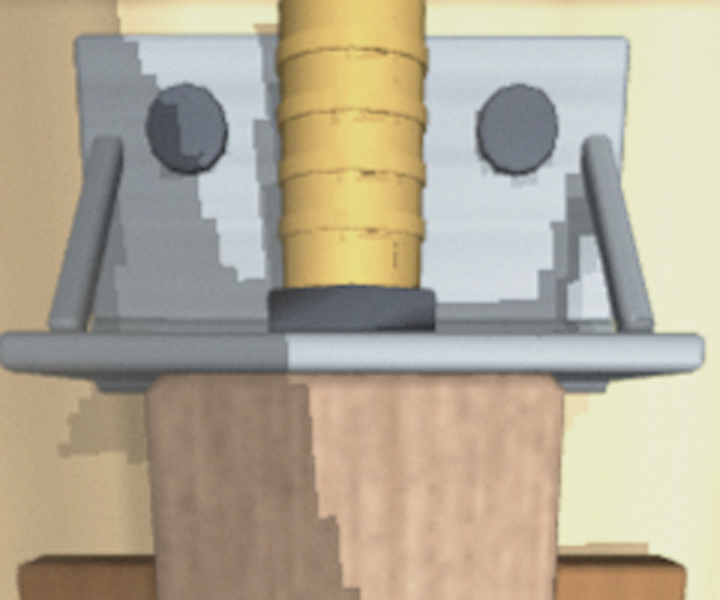

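The rail's end sits flush on the bracket at row 375 of the crop, with no gap. I'll back off, lift clear and hold.

Call:
step_arm --pt "0 0.2 0 0" --pt "0 0.3 -0.02 0" --pt "0 0.3 -0.05 0" --pt "0 0.1 -0.15 0" --pt "0 0 -0.4 0" --pt "0 0 -0.7 0" --pt "0 0 -0.8 0" --pt "0 0 -0.8 0" --pt "0 0 -0.8 0" --pt "0 0 -0.7 0" --pt "0.3 0 -0.4 0" --pt "0.6 0 0 0" --pt "0.8 0 0 0" --pt "0.8 0 0 0" --pt "0.8 0 0 0" --pt "0.6 0 0 0" --pt "0.3 0 0 0" --pt "0 0 0 0" --pt "0 0 0 0" --pt "0 0 0 0"

```text
time_s: 27.98
tcp_pos: [0.4936, 0.0316, 0.2273]
orientation: [-2.142, 2.298, 0.0]
contact_force: [-1.6, -0.4, -1.6]
opening: 0.0442
```

Run:
```python
from rel import *
rel();print(abs(robot.get_state()["joint_vel"]).max())
t=robot.read_camera("top");cv2.imwrite("pics/top9.png",t["image"][...,::-1])
```

```text
t 28.025 tcp [0.4936 0.0316 0.2273] psi -94.0 togo units [-4.211  0.135  4.832] roll -35.968 zaxis [-1.e-04  1.e-04 -1.e+00] F [-0.5 -0.2 -1.3] open 0.0443
tcp along 0.4900569344924698 lat 0.06730904306603476
rail 37 lat 0.0002103297033691229 w -0.0444211910698417 slope 0.22527785321061986 along 0.023343762772959964 0.07270574789933695
fence 7 [ 0.0984 -0.0246 -0.0002  0.0007  0.0323] centre 0.002994225743871555 slope 33.78601461454045 near end 0.087760763668664
0.0024346413561974253
```

View pics/top9.png

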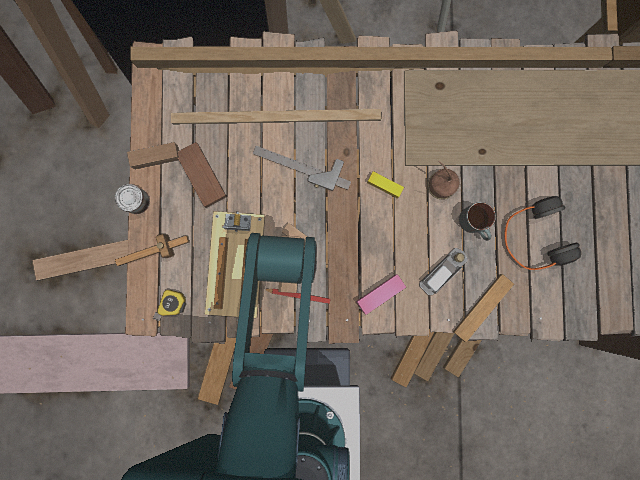

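The top view shows all the bystanders in their places. The arm is clear of the jig at (280,260) and holds the rail level and still, with its underside at about 21 cm.

```bash
python3 -c "
from bench import robot
print(robot.close_job())"
```

```text
the job is handed in; nothing more can be done
None
```

I punched both ends of the rail, the far end first and then, turned end for end, the other. The job is handed in with the rail still in the gripper, after about 28 s.

- **Pushed home:** both times the rail stopped solid, and pushing harder (22 N and 25 N at the wrist) moved it no further. The first end was within about 1 mm of where I had measured the bracket, and the pin's tail stood out behind it. The second end was flush on the bracket in the wrist picture. The punch value itself can't be read, so "right in" rests on these checks.
- **Final hold:** the rail is level to within about 0.001 rad, still and off to one side of the jig, with its underside about 21 cm above the bench. The bystanders I could see in the last top view looked unmoved; the arm partly hid the small off-cut.
- **Disagreements:**
  - The rail first lay about 1.0 rad from +x, not within 0.6. It was the only plain block of the right size there, so I took the end farther from the robot as end a.
  - The top and wrist cameras disagreed by 2–3 mm sideways on the channel. I went by the wrist camera, and the rail seated without catching.
  - The two home positions put the bracket face 1–1.5 mm nearer than the top view did, within the calibration error.

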